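# Spark plugs to the locking rack in cylinder order

### The job

The four spark plugs lie in the wooden rack as they came out of the engine: cylinder 1 in the notch next to that rack's carrying handle, cylinder 4 at the other end. Move them to the steel rack in the same cylinder order, with cylinder 1 next to the steel rack's own handle, each lying down in its own pair of notches with the thin ceramic end in the comb on the knob's side. When all four are seated, slide the lock by its black knob fully home, so that its hooks stand over the plugs.

Things in the scene. Friction and masses are not known exactly. Their poses are not given: they have to be found in the camera images.
- plug_a_hex (a point): spark plug, 79 mm long, 50 g, at the start in the wooden rack's notch at y = +84 mm. Point: on its axis amid its 12 mm long steel hexagon (20 to 24 mm across), near the centre of mass, the place to grip, 40 mm above the table. x points to the threaded electrode end, 32 mm away (threads 15 to 19 mm across); the thin ceramic end (7 to 10 mm) is 46 mm away at -x.
- plug_b_hex (a point): spark plug, 79 mm long, 50 g, at the start in the wooden rack's notch at y = +28 mm. Point: on its axis amid its 12 mm long steel hexagon (20 to 24 mm across), near the centre of mass, the place to grip, 40 mm above the table. x points to the threaded electrode end, 32 mm away (threads 15 to 19 mm across); the thin ceramic end (7 to 10 mm) is 46 mm away at -x.
- plug_c_hex (a point): spark plug, 79 mm long, 50 g, at the start in the wooden rack's notch at y = -28 mm. Point: on its axis amid its 12 mm long steel hexagon (20 to 24 mm across), near the centre of mass, the place to grip, 40 mm above the table. x points to the threaded electrode end, 32 mm away (threads 15 to 19 mm across); the thin ceramic end (7 to 10 mm) is 46 mm away at -x.
- plug_d_hex (a point): spark plug, 79 mm long, 50 g, at the start in the wooden rack's notch at y = -84 mm. Point: on its axis amid its 12 mm long steel hexagon (20 to 24 mm across), near the centre of mass, the place to grip, 40 mm above the table. x points to the threaded electrode end, 32 mm away (threads 15 to 19 mm across); the thin ceramic end (7 to 10 mm) is 46 mm away at -x.
- wood_rack: fixed wooden rack that holds the plugs at the start. Origin: centre of its underside; base 92 x 284 mm, top 9 mm high; x across, y along the row, z up. Two upright comb plates, 6 mm thick, at x = -28 and +28 mm (free between them), with V notches at y = +84, +28, -28, -84 mm; a seated plug's hexagon point is at x = +7, z = 40 mm, its x along the rack's (to 0.05 rad). The handle may be at either end.
- steel_rack: fixed grey steel rack with lock, empty: same origin, axes, comb places, notches and seated plug position as the wooden rack; base top 7 mm high, plates 3 mm. V bottoms 35 mm high in the plate at -x (ceramic ends, lock side), 28 mm at +x (threads); teeth 49 and 45 mm high. Open, the lock's hooks (52 to 55 mm high, at x = -37 to -26 mm) stand 16 mm or more beside each notch's centre.
- wood_rack_handle: upright steel loop handle with a thick black grip, 73 mm wide and 39 mm high, on one end of the wooden rack: at y = +130 or -130 mm of that rack, changing from start to start. The plug next to it is cylinder 1. The rack's other end has two small bolt heads instead. Origin: centre of its underside.
- steel_rack_handle: the same upright loop handle on one end of the steel rack: at y = +130 or -130 mm of that rack, changing from start to start. The notch next to it is for cylinder 1. The rack's other end has two small bolt heads instead. Origin: centre of its underside.
- lock (a joint): sliding lock of the steel rack, in m: 0 open (starts at 0 to 0.006), 0.026 fully home at its stop, where its four hooks stand over the plugs' ceramic ends. It slides along the steel rack's +y with about 2 N of friction and stays where it is left.
- lock_knob (a point): the lock's upright black knob, 16 mm across, 25 to 48 mm above the table on a thinner stem; the point is on its axis, 37 mm up. It stands at x = -62 mm of the steel rack, clear of other things, and moves with the lock along the rack's y from -13 mm (open) to +13 mm (home). Axes as the rack's.

How it is judged:
By the outcome, as a careful person would: the job done as asked, in the order asked, and still so for the second after the job is handed in, with the robot touching nothing.
It also fails if it takes over 109 s, if anything falls off the work surface, if the arm or the gripper's body presses on something with over 40 N, if the wrist force passes 120 N, or if a joint passes its speed limit or range.

### The arm

A 6-joint arm with a two-finger parallel gripper is mounted at the origin on a cart in front of the work surface, level with it; the furniture and walls round the work are solid. World frame = base frame: x ahead of the robot, y to its left, z up, the work surface at z = 0. Lengths are in m, angles in rad, forces in N, time in s.
With the tool pointing down it reaches from about 0.3 to 0.775 m from the base axis. Payload 14.6 kg.
Tool frame: the origin (TCP) lies midway between the tips of the shut fingers; the grasp point (between the pads) lies robot.grasp_offset behind it (robot.grasp_offset is the distance from the TCP to the grasp point, in m); z points along the fingers, y is the line along which they close (so a half turn about z gives the same grasp; the last joint's range is limited). The gripper opens to 94 mm and grips with 3 to 60 N. Pads are 16 mm wide; open, the fingers measure 119 mm over their backs; the gripper's body (75 mm by 177 mm) begins 78 mm behind the grasp point.
Start: joints at [-1.358, 0.3, 1.521, -0, 1.321, -0.067], TCP at [0.152, -0.529, 0.205] pointing down, gripper open.
Joint ranges: [-3.03, 3.03], [-0.79, 2.21], [0.23, 2.52], [-1.04, 4.18], [0, 3.07], [-2.55, 2.55]. Speed limits (rad/s): [2.22, 2.22, 2.57, 3.14, 3.14, 3.14].

### API

Orientations are given as a rotation vector (axis times angle).
In Python, from workcell import robot gives the robot as it stands. Calls block until the motion is done:
- robot.move_pose(position, orientation): joint-space move of the TCP to a pose.
- robot.movel(position, rotation=None, speed=0.15, max_force=None): straight line of the TCP; rotation=None keeps the orientation; speed is the mean speed in m/s. With max_force (N) it stops when the force on the tool has changed by that much, and returns True; else False.
- robot.move_joints(angles): joint-space move.
- robot.gripper_to(opening, force=None): finger opening in m; force is the grip in N (None keeps the last); returns when the fingers have stopped.
- robot.wait(seconds).
- robot.ik(position, orientation): joint angles nearest the present ones, or None.
- robot.read_state(): the state.
- robot.get_image(name): name is "scene" or "top" or "wrist"; returns (picture, depth): 384x512x3 uint8, red, green, blue; 384x512 float32, m along the optical axis (not along the pixel's ray), 0 where there is no reading.
- robot.camera_info(name): a dict with "vfov" (degrees; the focal length in pixels is half the picture's height over the tangent of half this angle, whatever the lens; pixels are square), "cx", "cy" (the principal point, pixels), "view" (4x4, takes a point from world to camera coordinates). Camera axes: x right, y up, looking along -z (the intrinsics and any distortion apply to the point x, -y, -z); pixel columns grow to the right and rows downward; lengths in m; the calibration is good to about 2 mm. A picture is of the moment at which its call begins: read the wrist's pose just before it. camera_info takes no time and is no camera call; for the wrist camera it gives the pose at the moment of the call.
A pose or a line that the arm cannot do raises robot.IKError and nothing moves.
- robot.sign_off(): hands the job in; it is judged then, once.
The state is a dict: "clock": time; "q": joint angles; "joint_velocities": joint speeds; "joint_efforts": joint torques, N m; "eef_pos": TCP position; "tcp_rot": TCP orientation; "contact_force": force on the tool from outside, world axes, zero at the start; "ft_torque": the same for the moment, N m; "width": finger opening in m; "grasp_force": force on a finger pad.
Only numpy, scipy, OpenCV 4.12 (cv2) and the standard library are available. Lean on these libraries where they do the work, as an engineer would, in place of code of your own. Each camera call takes 0.05 s, during which the arm holds its last target. There are 200 camera calls.

## Working session

There is one attempt and no reset: what is moved stays moved. The work goes in short steps, each a Python script; the robot and the scene stay as the last script left them, time stands still between calls to the robot, and variables do not carry over. Pictures are saved under pics/ and viewed, at most 14 in all, crops included, and the job is handed in when it is done.

```bash
mkdir -p pics; ls; python3 - <<'E'
from workcell import robot
import cv2,numpy as np
print(robot.grasp_offset, robot.read_state())
for n in("scene","top"):
    p,d=robot.get_image(n); cv2.imwrite(f"pics/{n}0.png",p[:,:,::-1]); np.savez(f"{n}0.npz",p=p,d=d)
    print(n,{k:(np.round(v,4).tolist() if k=="view" else v) for k,v in robot.camera_info(n).items()})
E
```

```text
pics
0.0188 {'clock': 0.0, 'q': array([-1.35760325e+00,  3.00476559e-01,  1.52159688e+00, -7.26382467e-06,
        1.32066687e+00, -6.66201599e-02]), 'joint_velocities': array([ 1.74638979e-04,  1.98898414e-04,  2.08408276e-03,  3.30376794e-05,
        1.06534666e-03, -1.30920704e-03]), 'joint_efforts': array([ 1.63982645e-04, -5.31802154e+01, -3.52738059e+01,  7.08356453e-02,
        2.43719341e-02, -1.11391141e-04]), 'eef_pos': array([ 0.15182621, -0.52835753,  0.20487664]), 'tcp_rot': array([-3.10976294e+00, -4.37940380e-01,  1.42969453e-04]), 'contact_force': array([-0.55355843, -0.72225354, -0.26958893]), 'ft_torque': array([ 0.00265644, -0.03654375,  0.00400183]), 'grasp_force': 0.0, 'width': 0.09392241245210765}
scene {'vfov': 43.330843090386516, 'cx': 250.37290580101032, 'cy': 199.70378583934274, 'view': [[-0.7161, -0.6979, 0.0127, 0.3213], [0.3193, -0.3113, 0.895, -0.2034], [-0.6207, 0.645, 0.4458, -0.8917], [0.0, 0.0, 0.0, 1.0]]}
top {'vfov': 44.686056350634274, 'cx': 256.8403214846994, 'cy': 190.77843844319148, 'view': [[0.0019, -1.0, 0.0049, -0.0151], [0.9894, 0.0026, 0.1454, -0.4746], [-0.1454, 0.0046, 0.9894, -1.3658], [0.0, 0.0, 0.0, 1.0]]}
```

View pics/top0.png

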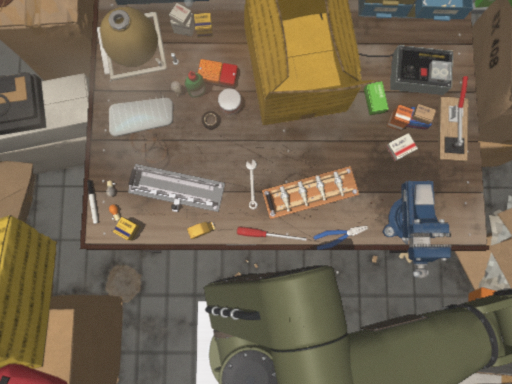

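View pics/scene0.png

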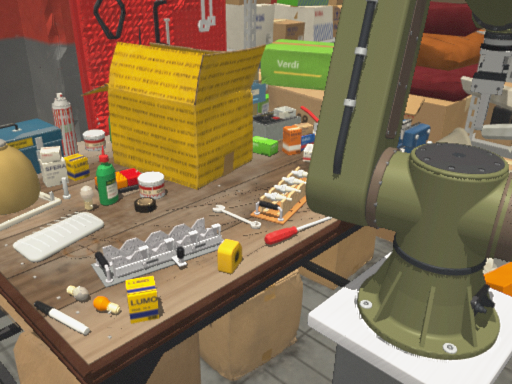

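The top view shows the steel rack around px (175,187), with its knob at (176,208) on the robot side. The wooden rack is at (311,192). The scene view suggests a black grip at the left (+y) end of each rack. I'll enlarge these, then look with the wrist camera.

```bash
cat > h.py <<'E'
from workcell import robot
import numpy as np, cv2
from scipy.spatial.transform import Rotation as R
def K(ci): 
    return 192/np.tan(np.radians(ci["vfov"])/2), ci["cx"], ci["cy"]
def ray(ci,u,v,z):
    """world points on plane height z for pixels u,v"""
    f,cx,cy=K(ci); V=np.array(ci["view"]); Rw=V[:3,:3].T; o=-Rw@V[:3,3]
    u=np.atleast_1d(u).astype(float); v=np.atleast_1d(v).astype(float)
    d=np.stack([(u-cx)/f,-(v-cy)/f,-np.ones_like(u)],1)@Rw.T
    return o+d*((z-o[2])/d[:,2])[:,None]
def cloud(ci,d):
    f,cx,cy=K(ci); V=np.array(ci["view"]); Rw=V[:3,:3].T; o=-Rw@V[:3,3]
    v,u=np.mgrid[:384,:512]
    return o+np.stack([(u-cx)/f*d,-(v-cy)/f*d,-d],-1)@Rw.T
def down(yaw):
    """tool down, tool y (closing line) at angle yaw+90deg in world: tool x at world angle yaw"""
    return (R.from_euler('z',yaw)*R.from_rotvec([np.pi,0,0])).as_rotvec()
def pix(ci,P):
    f,cx,cy=K(ci); V=np.array(ci["view"]); c=V[:3,:3]@P+V[:3,3]
    return cx+f*c[0]/-c[2], cy-f*c[1]/-c[2]
E
python3 - <<'E'
from h import *
p=np.load("top0.npz")["p"]
cv2.imwrite("pics/topz.png",cv2.resize(p[150:225,115:375,::-1],None,fx=3,fy=3,interpolation=cv2.INTER_CUBIC))
ci=robot.camera_info("top")
for n,u,v in[("steel L",131,179),("steel R",221,195),("knob",176,208),("woodL",266,203),("woodR",355,182)]: print(n,ray(ci,u,v,0.02).round(3))
print(robot.camera_info("wrist"), robot.read_state()["eef_pos"])
E
```

```text
steel L [[0.512 0.368 0.02 ]]
steel R [[0.464 0.094 0.02 ]]
knob [[0.424 0.229 0.02 ]]
woodL [[ 0.44  -0.042  0.02 ]]
woodR [[ 0.505 -0.313  0.02 ]]
{'vfov': 62.3383773615281, 'cx': 259.6995824805515, 'cy': 193.95025118841318, 'view': array([[ 2.76193198e-01, -9.61102067e-01, -3.65358301e-04,
        -5.49047787e-01],
       [ 9.24188288e-01,  2.65689541e-01, -2.74381261e-01,
         2.82291654e-02],
       [ 2.63805469e-01,  7.54445781e-02,  9.61620918e-01,
        -3.91942627e-01],
       [ 0.00000000e+00,  0.00000000e+00,  0.00000000e+00,
         1.00000000e+00]])} [ 0.15181685 -0.52837108  0.20490999]
```

View pics/topz.png

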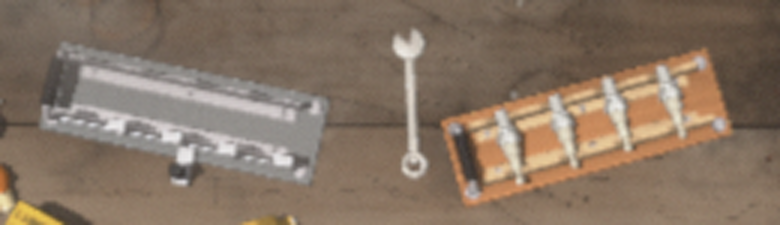

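Both handles are at the +y end of their racks (dark grips at zoom px (60,80) and (465,165)). Next I'll look at each rack with the wrist camera for accurate poses.

```bash
cat >> h.py <<'E'
def look(target,yaw,h):
    """move so the wrist optical axis passes through target, TCP at height h"""
    ci=robot.camera_info("wrist"); s=robot.read_state(); V=np.array(ci["view"])
    Rt=R.from_rotvec(s["tcp_rot"]).as_matrix(); o=-V[:3,:3].T@V[:3,3]
    co=Rt.T@(o-s["eef_pos"]); ca=Rt.T@(-V[2,:3])
    Rn=R.from_rotvec(down(yaw)).as_matrix(); o2=Rn@co; a=Rn@ca
    t=(target[2]-h-o2[2])/a[2]; p=np.array(target)-(o2+a*t); p[2]=h
    robot.move_pose(p,down(yaw)); robot.wait(.2)
    ci=robot.camera_info("wrist"); im,d=robot.get_image("wrist"); return ci,im,d
E
python3 - <<'E'
from h import *
for n,t,y in(("wood",(.472,-.178,.03),.235),("steel",(.488,.231,.03),-.173)):
    ci,im,d=look(t,y,.27); print(robot.read_state()["eef_pos"],robot.read_state()["clock"])
    np.savez(n+"1.npz",p=im,d=d,**ci); cv2.imwrite(f"pics/{n}1.png",im[:,:,::-1])
E
```

```text
[ 0.51019006 -0.16970574  0.26994078] 2.2083
[0.52689518 0.22315388 0.27003525] 3.9167
```

View pics/wood1.png

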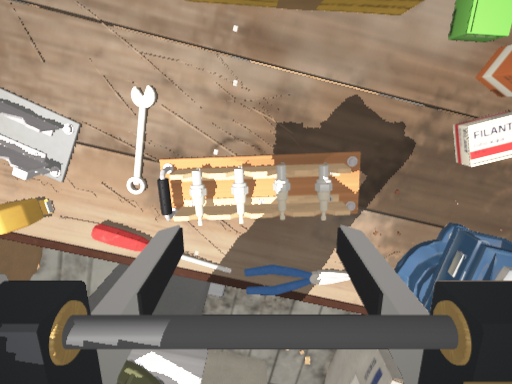

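View pics/steel1.png

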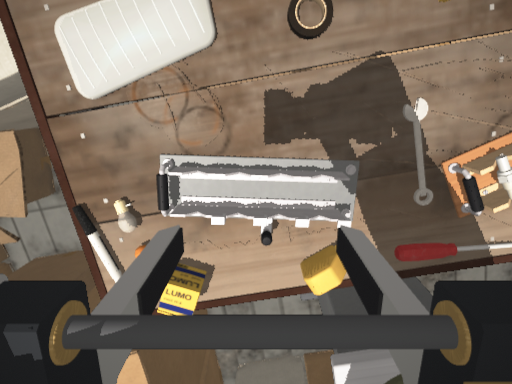

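Wood view: the handle grip is at px (165,195), at the left (+y) end, and the plugs are at x≈198, 240, 282 and 324. Their thin ends point down, towards the robot. Steel view: handle at (163,190), also left, and the knob at (266,236) on the robot side. So both racks have +x away from the robot, and the plug order maps straight across. Now the poses from depth.

```bash
cat > m.py <<'E'
from h import *
for n,c0,y0,top in(("wood",(.472,-.178),.235,.009),("steel",(.488,.231),-.173,.007)):
    f=np.load(n+"1.npz"); ci={k:f[k] for k in("vfov","cx","cy","view")}; P=cloud(ci,f["d"]); ok=f["d"]>0
    r=np.linalg.norm(P[...,:2]-c0,axis=-1)
    tab=ok&(r>.17)&(r<.3)&(abs(P[...,2])<.008); zt=np.median(P[tab][:,2])
    Q=P-[0,0,zt]
    c,s=np.cos(y0),np.sin(y0); L=(Q[...,:2]-c0)@np.array([[c,-s],[s,c]])
    m=ok&(abs(L[...,0])<.06)&(abs(L[...,1])<.16)&(Q[...,2]>.0045)&(Q[...,2]<top+.004)
    # pixel-mask outline of rack base -> rays on top plane
    rect=cv2.minAreaRect(P[m][:,:2].astype(np.float32)*1000)
    print(n,"ztab",zt,"n",m.sum(),"rect",rect,"ztop",np.median(Q[m][:,2]))
    for nm,mm in(("handle",(Q[...,2]>.025)&(Q[...,2]<.05)&(abs(L[...,1])>.115)&(abs(L[...,1])<.15)&(abs(L[...,0])<.06)),
              ("tall",(Q[...,2]>.035)&(abs(L[...,1])<.11)&(abs(L[...,0])<.055)),("knob",(Q[...,2]>.038)&(Q[...,2]<.055)&(abs(L[...,1])<.04)&(L[...,0]<-.05)&(L[...,0]>-.08))):
        mm=mm&ok
        if mm.sum(): print(" ",nm,mm.sum(),"local mean",L[mm].mean(0).round(4),"min",L[mm].min(0).round(4),"max",L[mm].max(0).round(4),"z",np.percentile(Q[mm][:,2],[50,98]).round(4))
    # plugs: highest pixels per notch
    if n=="wood":
        for k in(84,28,-28,-84):
            for a,b in((-.02,0),(.0,.014)):
                mm=ok&(abs(L[...,1]-k/1e3)<.02)&(L[...,0]>a)&(L[...,0]<b)&(Q[...,2]>.034)&(Q[...,2]<.06)
                print("  plug",k,(a,b),mm.sum(),L[mm].mean(0).round(4) if mm.sum() else "")
E
python3 m.py
```

```text
wood ztab -0.0007484404953626567 n 6593 rect ((473.5927429199219, -181.23941040039062), (114.30561065673828, 283.9761047363281), 18.944305419921875) ztop 0.00720070360113334
  handle 571 local mean [0.0024 0.1066] min [-0.0352 -0.1203] max [0.0394 0.1357] z [0.0433 0.047 ]
  tall 15845 local mean [ 0.035  -0.0003] min [-0.0386 -0.11  ] max [0.055 0.11 ] z [0.3243 0.384 ]
  plug 84 (-0.02, 0) 142 [-0.0088  0.0812]
  plug 84 (0.0, 0.014) 163 [0.0074 0.0816]
  plug 28 (-0.02, 0) 132 [-0.0093  0.026 ]
  plug 28 (0.0, 0.014) 154 [0.0076 0.0268]
  plug -28 (-0.02, 0) 135 [-0.0113 -0.0317]
  plug -28 (0.0, 0.014) 135 [ 0.0075 -0.0285]
  plug -84 (-0.02, 0) 214 [-0.0135 -0.0845]
  plug -84 (0.0, 0.014) 143 [ 0.0074 -0.0835]
steel ztab -0.0006937854195507853 n 6263 rect ((489.64471435546875, 227.95394897460938), (288.8486328125, 93.14012145996094), 78.80589294433594) ztop 0.0056989294995686834
  handle 572 local mean [0.0069 0.1185] min [-0.0349 -0.1213] max [0.0421 0.1382] z [0.0411 0.0478]
  tall 13356 local mean [ 0.0388 -0.0006] min [-0.0548 -0.1098] max [0.055  0.1099] z [0.3334 0.3841]
  knob 116 local mean [-0.0589 -0.009 ] min [-0.0675 -0.0162] max [-0.0527 -0.0023] z [0.048  0.0504]
```

```bash
cat > m2.py <<'E'
from h import *
G={"wood":((.474,-.180),.235,.009),"steel":((.489,.229),-.19,.007)}
def fit(n):
    f=np.load(n+"2.npz"); ci={k:f[k] for k in("vfov","cx","cy","view")}; P=cloud(ci,f["d"]); ok=(f["d"]>0)
    c0,y0,top=G[n]; c0=np.array(c0)
    for it in range(3):
        c,s=np.cos(y0),np.sin(y0); M=np.array([[c,-s],[s,c]]); L=(P[...,:2]-c0)@M; z=P[...,2]
        tab=ok&(abs(L[...,0])<.12)&(abs(L[...,1])<.17)&(abs(z)<.005)
        zt=np.median(z[tab])
        m=ok&(abs(z-zt-top)<.0035)&(abs(L[...,0])<.055)&(abs(L[...,1])<.155)
        k,lab,st,_=cv2.connectedComponentsWithStats(cv2.morphologyEx(m.astype(np.uint8),cv2.MORPH_OPEN,np.ones((2,2))))
        m=np.isin(lab,[i for i in range(1,k) if st[i,4]>60])
        A=L[m]
        def side(ax,sg,lim):
            o=A[:,1-ax]; b=np.arange(-lim,lim,.006); pts=[]
            for q in b:
                w=A[abs(o-q)<.003]
                if len(w)>3: pts.append((q,np.sort(sg*w[:,ax])[-2]*sg))
            pts=np.array(pts,np.float32); med=np.median(pts[:,1]); pts=pts[abs(pts[:,1]-med)<.008]
            vx,vy,px,py=cv2.fitLine(pts,cv2.DIST_HUBER,0,.001,.001).ravel(); return py-vy/vx*px, vy/vx,len(pts)
        xs=[side(0,1,.12),side(0,-1,.12)]; ys=[side(1,1,.04),side(1,-1,.04)]
        cx=(xs[0][0]+xs[1][0])/2; cy=(ys[0][0]+ys[1][0])/2; dy=-(xs[0][1]+xs[1][1])/2
        c0=c0+M@np.array([cx,cy]); y0+=dy
    print(n,"zt",zt,"c",c0.round(4),"yaw",round(y0,4),"xs",np.round(xs,4).tolist(),"ys",np.round(ys,4).tolist())
    c,s=np.cos(y0),np.sin(y0); M=np.array([[c,-s],[s,c]]); L=(P[...,:2]-c0)@M; z=P[...,2]-zt
    def box(a,b,c_,d,lo,hi):
        mm=ok&(L[...,0]>a)&(L[...,0]<b)&(L[...,1]>c_)&(L[...,1]<d)&(z>lo)&(z<hi); return L[mm],z[mm]
    q,w=box(-.05,.05,.11,.15,.028,.055); print(" handle+",len(q),(q.min(0)+q.max(0))/2 if len(q) else 0)
    q,w=box(-.05,.05,-.15,-.11,.028,.055); print(" handle-",len(q))
    if n=="steel":
        q,w=box(-.08,-.05,-.04,.04,.04,.055); print(" knob",len(q),(q.min(0)+q.max(0))/2,q.min(0),q.max(0))
    else:
        for k in(.084,.028,-.028,-.084):
            o=[]
            for a,b in((-.024,-.01),(.002,.012)):
                q,w=box(a,b,k-.02,k+.02,.036,.056); o.append((len(q),((q.min(0)+q.max(0))/2).round(4).tolist(),round(float(w.max()),4)))
            print(" plug",k,o)
    return c0,y0
if __name__=="__main__":
    import sys
    for n in("steel","wood"):
        if len(sys.argv)>1:
            c0,y0,_=G[n]; ci,im,d=look((*c0,.03),y0,.15); np.savez(n+"2.npz",p=im,d=d,**ci); cv2.imwrite(f"pics/{n}2.png",im[:,:,::-1])
        fit(n)
E
python3 m2.py go
```

```text
steel zt -0.00026463501628765096 c [0.497  0.2252] yaw -0.2064 xs [[0.0357, -0.0006, 39.0], [-0.0355, 0.0012, 40.0]] ys [[0.1389, 0.0107, 14.0], [-0.1387, 0.0064, 13.0]]
 handle+ 1264 [-0.00820662  0.12617849]
 handle- 98
 knob 210 [-0.07002653 -0.00715369] [-0.07734226 -0.01470087] [-0.06271079  0.00039349]
wood zt -0.0007015974316103568 c [ 0.4866 -0.18  ] yaw 0.2721 xs [[0.0349, -0.0006, 39.0], [-0.0349, 0.0003, 34.0]] ys [[0.1417, 0.1072, 13.0], [-0.1402, -0.0027, 13.0]]
 handle+ 1358 [-0.0091153  0.1256355]
 handle- 88
 plug 0.084 [(210, [-0.017, 0.0882], 0.0502), (197, [0.0071, 0.0882], 0.0505)]
 plug 0.028 [(209, [-0.017, 0.0323], 0.0505), (190, [0.0069, 0.0325], 0.0505)]
 plug -0.028 [(192, [-0.017, -0.0234], 0.0502), (241, [0.0069, -0.0233], 0.0514)]
 plug -0.084 [(215, [-0.017, -0.0789], 0.0509), (205, [0.007, -0.0788], 0.0514)]
```

```bash
python3 -c "
import cv2,numpy as np
a=cv2.imread('pics/wood2.png')[60:300,80:430];b=cv2.imread('pics/steel2.png')[60:300,80:430]
cv2.imwrite('pics/both2.png',np.hstack([a,b]))"
```

```text
(no output)
```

View pics/both2.png

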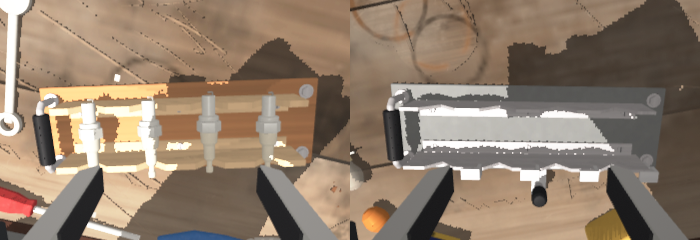

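The close view shows the handle hiding the +y base edge, so the edge-fitted centres are off. I'll get the centres from the features that matter: hexagons for the wooden rack and comb teeth for the steel one.

```bash
cat > m3.py <<'E'
from h import *
for n,c0,y0,zt in(("wood",(.4866,-.180),.2721,-.0007),("steel",(.497,.2252),-.2064,-.0003)):
    f=np.load(n+"2.npz"); ci={k:f[k] for k in("vfov","cx","cy","view")}; P=cloud(ci,f["d"]); ok=f["d"]>0
    c,s=np.cos(y0),np.sin(y0); L=(P[...,:2]-np.array(c0))@np.array([[c,-s],[s,c]]); z=P[...,2]-zt
    m=ok&(abs(L[...,0])<.08)&(abs(L[...,1])<.17)&(z<.07)
    # height map on 1 mm grid, max of z
    H=np.zeros((160,340),np.float32); iu=((L[m]+[.08,.17])*1000).astype(int); np.maximum.at(H,(iu[:,0],iu[:,1]),z[m]*1000)
    np.save(n+"H.npy",H); img=np.clip(H*4.5,0,255).astype(np.uint8)
    cv2.imwrite(f"pics/{n}H.png",img[::-1,::-1])
    # plates: x histogram of high points (away from plugs)
    yy=L[...,1]; q=m&(z>.03)&(z<.05)&(abs(yy)<.112)
    h,e=np.histogram(L[q][:,0],np.arange(-.08,.06,.002)); print(n,"xhist",[(round(a*1000),int(b)) for a,b in zip(e,h) if b>15])
    for lo,hi in((-.050,-.028),(.012,.032)):
        r=m&(L[...,0]>lo)&(L[...,0]<hi)&(z>(.042 if lo<0 else .038))&(z<.051)&(abs(yy)<.112)
        hh,e=np.histogram(L[r][:,1],np.arange(-.112,.1121,.004)); print("  teeth y",lo,hh.tolist())
        a=L[r][:,1]; ph=np.angle(np.mean(np.exp(2j*np.pi*a/.056)))*.056/2/np.pi; print("   tooth phase mm (0 => notch centres shift 0):",ph*1000)
E
python3 m3.py; python3 -c "
import cv2,numpy as np
a=cv2.imread('pics/woodH.png');b=cv2.imread('pics/steelH.png')
cv2.imwrite('pics/H.png',cv2.resize(np.vstack([a,b])[:, :],None,fx=1.8,fy=1.8,interpolation=0))"
```

```text
wood xhist [(-46, 26), (-44, 29), (-42, 146), (-40, 296), (-38, 300), (-36, 1433), (-34, 76), (-32, 88), (-30, 96), (-28, 87), (-26, 91), (-24, 93), (-22, 86), (-20, 95), (-18, 123), (-16, 129), (-14, 140), (-12, 147), (-10, 126), (-8, 127), (-6, 115), (-4, 149), (-2, 148), (0, 185), (2, 157), (4, 178), (6, 200), (8, 142), (10, 117), (12, 110), (14, 256), (16, 536), (18, 520), (20, 858), (22, 120), (24, 125), (26, 60), (28, 18)]
  teeth y -0.05 [37, 38, 34, 37, 40, 36, 22, 32, 59, 29, 24, 35, 33, 34, 42, 33, 35, 36, 39, 38, 17, 50, 62, 17, 29, 36, 38, 31, 36, 35, 40, 41, 34, 30, 21, 73, 73, 16, 35, 37, 33, 38, 33, 36, 38, 35, 32, 23, 17, 33, 26, 15, 26, 32, 37, 35]
   tooth phase mm (0 => notch centres shift 0): 14.251136305689386
  teeth y 0.012 [36, 35, 36, 37, 42, 33, 11, 64, 72, 64, 12, 29, 33, 33, 36, 35, 31, 39, 37, 28, 19, 84, 89, 56, 19, 30, 34, 40, 32, 40, 32, 33, 34, 23, 29, 74, 61, 36, 19, 36, 38, 38, 35, 32, 37, 32, 25, 16, 40, 72, 55, 22, 23, 43, 38, 33]
   tooth phase mm (0 => notch centres shift 0): -23.092500950897097
steel xhist [(-76, 18), (-74, 27), (-72, 30), (-70, 37), (-68, 47), (-66, 57), (-64, 54), (-40, 49), (-38, 292), (-36, 1434), (16, 48), (18, 481), (20, 676)]
  teeth y -0.05 [17, 19, 18, 22, 12, 10, 4, 0, 0, 1, 10, 20, 14, 16, 17, 16, 19, 23, 23, 20, 9, 0, 0, 1, 13, 22, 18, 17, 19, 16, 16, 27, 24, 19, 11, 0, 0, 2, 14, 25, 29, 15, 17, 16, 17, 23, 23, 13, 2, 0, 0, 1, 17, 30, 22, 26]
   tooth phase mm (0 => notch centres shift 0): 4.574077661199462
  teeth y 0.012 [20, 19, 21, 22, 23, 19, 0, 0, 0, 0, 2, 13, 17, 19, 20, 16, 22, 21, 22, 15, 1, 0, 0, 0, 3, 16, 16, 17, 21, 19, 21, 23, 18, 14, 0, 0, 0, 0, 3, 18, 18, 19, 18, 19, 20, 20, 15, 13, 0, 0, 0, 0, 4, 20, 21, 18]
   tooth phase mm (0 => notch centres shift 0): 6.107789840222824
```

View pics/H.png

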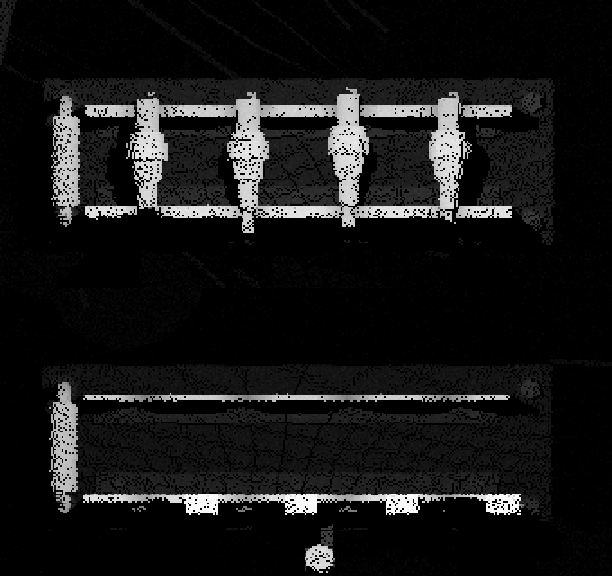

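The height maps are clean. Both racks show the same +4.6 mm y shift. The x shift is about −10 mm from the plates, the far edge and the knob. The corrected centres agree with the top camera to 1–2 mm, so I'll move plug 1 and check it.

```bash
cat >> h.py <<'E'
def fr(c0,y0,off):
    c,s=np.cos(y0),np.sin(y0); M=np.array([[c,-s],[s,c]]); return np.array(c0)+M@np.array(off),M,y0
W=fr((.4866,-.180),.2721,(-.0100,.0046)); S=fr((.497,.2252),-.2064,(-.0095,.0046))
def at(F,x,y,z): return np.array([*(F[0]+F[1]@[x,y]),z])
ZG=.040-robot.grasp_offset; UP=.105
def transfer(y,dw=(0,0),ds=(0,0)):
    a=lambda z:at(W,.007+dw[0],y+dw[1],z); b=lambda z:at(S,.007+ds[0],y+ds[1],z)
    robot.gripper_to(.042,20)
    robot.move_pose(a(UP),down(W[2]))
    st=robot.movel(a(ZG),speed=.12,max_force=15)
    robot.gripper_to(.0,20); s=robot.read_state(); print("grip",s["width"],s["grasp_force"],s["eef_pos"],"stopped",st,s["contact_force"])
    robot.movel(a(UP),speed=.15); print("w up",robot.read_state()["width"])
    robot.move_pose(b(UP),down(S[2]))
    robot.movel(b(ZG+.02),speed=.15)
    st=robot.movel(b(ZG+.0005),speed=.05,max_force=8); s=robot.read_state()
    print("place stopped",st,s["eef_pos"]-b(ZG),"w",s["width"],s["contact_force"])
    if s["eef_pos"][2]>ZG+.006 or s["width"]<.015: print("ABORT"); return False
    robot.gripper_to(.042); robot.movel(b(UP),speed=.15); print("t",robot.read_state()["clock"]); return True
E
python3 - <<'E'
from h import *
print(W[0],S[0])
transfer(.084)
ci,im,d=look(at(S,0,0,.03),S[2],.15); np.savez("s3.npz",p=im,d=d,**ci); cv2.imwrite("pics/s3.png",cv2.resize(im[60:300,80:430,::-1],None,fx=2,fy=2))
E
```

```text
[ 0.47573164 -0.17825679] [0.48864435 0.23164927]
grip 0.02073997875288178 20.000266712740995 [ 0.46024114 -0.09570566  0.02152562] stopped False [ 0.11019219 -2.85879977  1.45223285]
w up 0.02119583127847154
place stopped False [-8.26811599e-05  2.07164479e-05  2.88388530e-04] w 0.021156369865163543 [-0.43925062  0.91834021  0.29296406]
t 13.8167
```

View pics/s3.png

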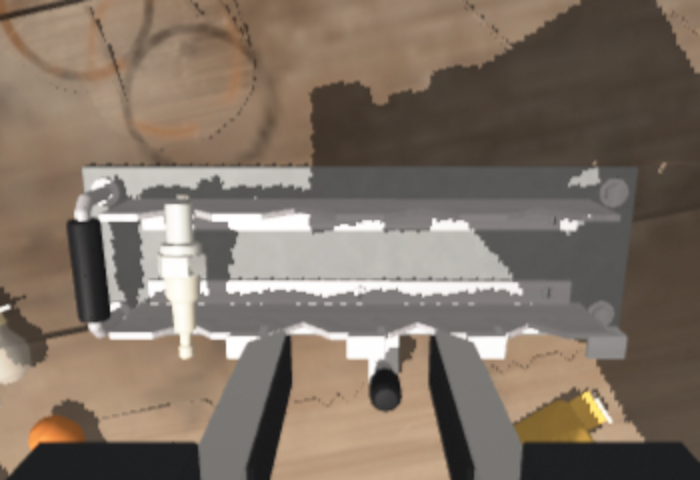

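Plug 1 lies in the first notch pair next to the handle (px (180,260)), with its thin end over the knob-side comb at (185,345). Now the other three, then a depth check of all four.

```bash
cat > chk.py <<'E'
from h import *
def chk(n,f):
    ci={k:f[k] for k in("vfov","cx","cy","view")}; P=cloud(ci,f["d"]); L=(P[...,:2]-S[0])@S[1]; z=P[...,2]; ok=f["d"]>0
    for k in(.084,.028,-.028,-.084):
        o=[]
        for a,b,lo in((-.024,-.008,.034),(.003,.011,.038),(.016,.024,.036)):
            m=ok&(L[...,0]>a)&(L[...,0]<b)&(abs(L[...,1]-k)<.018)&(z>lo)&(z<.07)
            o.append((int(m.sum()),round(float(L[m][:,1].min()+L[m][:,1].max())/2*1000,1),round(float(np.percentile(z[m],97))*1000,1)) if m.sum()>5 else None)
        print(n,k,o)
    m=ok&(L[...,0]<-.05)&(L[...,0]>-.08)&(abs(L[...,1])<.04)&(z>.04)&(z<.055); q=L[m]
    if len(q): print("knob",(q.min(0)+q.max(0))/2)
E
python3 - <<'E'
from h import *; from chk import chk
chk("1",np.load("s3.npz"))
for y in(.028,-.028,-.084):
    if not transfer(y): break
else:
    ci,im,d=look(at(S,0,0,.03),S[2],.15); np.savez("s4.npz",p=im,d=d,**ci); cv2.imwrite("pics/s4.png",cv2.resize(im[60:300,80:430,::-1],None,fx=2,fy=2)); chk("4",np.load("s4.npz"))
E
```

```text
1 0.084 [(195, 84.3, 48.3), (219, 84.1, 50.2), (125, 84.4, 45.3)]
1 0.028 [None, None, None]
1 -0.028 [None, None, None]
1 -0.084 [None, None, None]
knob [-0.06142715 -0.01222661]
grip 0.02105734477344101 20.000304888094433 [ 0.47525152 -0.14966836  0.02150584] stopped False [ 0.51084821 -2.43511825  1.0551597 ]
w up 0.02097826459519731
place stopped False [-9.56892238e-05  4.70326879e-05  2.69495711e-04] w 0.02086860824830105 [-0.37091902  0.30404177  0.20828802]
t 22.0917
grip 0.0207718487410528 20.00037900793542 [ 0.49031681 -0.20370583  0.02160896] stopped False [ 1.01712911 -3.35692661  2.74736495]
w up 0.0207922403495296
place stopped True [-1.03845562e-04  1.61996574e-05 -3.36831713e-04] w 0.02070857082377968 [-0.80000907  0.0860994   5.07296988]
t 29.8167
grip 0.020945557569940317 20.000156737996804 [ 0.50532488 -0.25759101  0.02156154] stopped False [ 0.66617756 -2.5807774   1.52452942]
w up 0.02092662986648494
place stopped False [-1.06842417e-04  3.07579435e-05  2.83172262e-04] w 0.021047565875262304 [-0.45397009  0.86501516 -0.72175481]
t 37.625
4 0.084 [(194, 84.4, 48.2), (211, 84.8, 50.0), (125, 84.9, 45.8)]
4 0.028 [(193, 28.9, 48.2), (210, 28.9, 50.5), (136, 28.6, 46.4)]
4 -0.028 [(162, -27.3, 47.1), (186, -27.3, 50.9), (160, -27.0, 48.8)]
4 -0.084 [(189, -82.9, 48.0), (211, -83.1, 50.5), (143, -82.6, 47.9)]
knob [-0.06085937 -0.01171528]
```

View pics/s4.png

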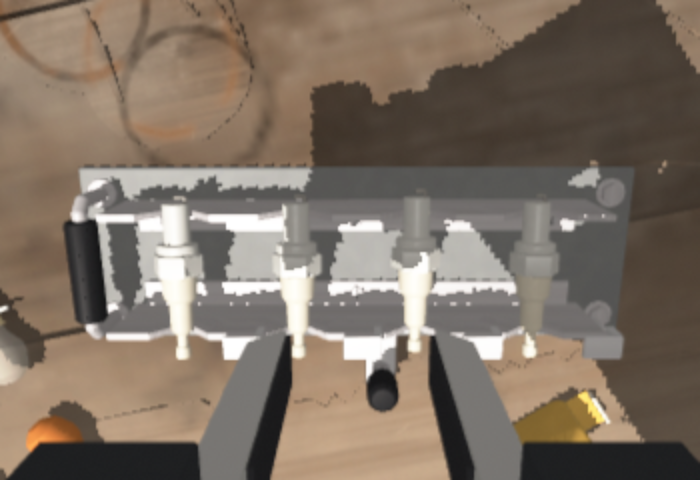

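All four plugs are seated in order: hexes at y ≈ 84/28/−28/−84 mm, tops at 50–51 mm, and thin ends on the knob side (px y≈345). The knob at (382,390) is free, so I'll slide the lock.

```bash
python3 - <<'E'
from h import *; from chk import chk
z=.039-robot.grasp_offset; k=lambda y,z:at(S,-.0615,y,z)
robot.gripper_to(.036,20)
robot.move_pose(k(-.012,UP),down(S[2]))
print(robot.movel(k(-.012,z),speed=.1,max_force=10))
robot.gripper_to(0,20); s=robot.read_state(); print("w",s["width"],s["contact_force"])
st=robot.movel(k(.018,z),speed=.03,max_force=16); robot.wait(.3)
s=robot.read_state(); print("stop",st,(s["eef_pos"][:2]-S[0])@S[1],s["contact_force"],s["width"])
robot.gripper_to(.036); robot.movel((s["eef_pos"][0],s["eef_pos"][1],UP))
ci,im,d=look(at(S,0,0,.03),S[2],.15); np.savez("s5.npz",p=im,d=d,**ci); cv2.imwrite("pics/s5.png",cv2.resize(im[60:300,80:430,::-1],None,fx=2,fy=2)); chk("5",np.load("s5.npz")); print(robot.read_state()["clock"])
E
```

```text
False
w 0.015412370988446321 [-0.41876987 -0.37633619  3.16871803]
stop True [-0.06139743  0.01299358] [-0.64827757 -4.5643803   6.80662389] 0.015427591049829728
5 0.084 [(190, 84.5, 48.3), (213, 84.6, 49.9), (122, 84.5, 45.1)]
5 0.028 [(194, 29.0, 48.0), (217, 29.0, 50.3), (134, 29.4, 46.9)]
5 -0.028 [(163, -27.2, 47.2), (183, -27.0, 50.6), (156, -26.9, 48.5)]
5 -0.084 [(191, -82.4, 48.6), (209, -83.2, 50.3), (141, -82.4, 47.8)]
knob [-0.06046938  0.01401301]
43.6167
```

View pics/s5.png

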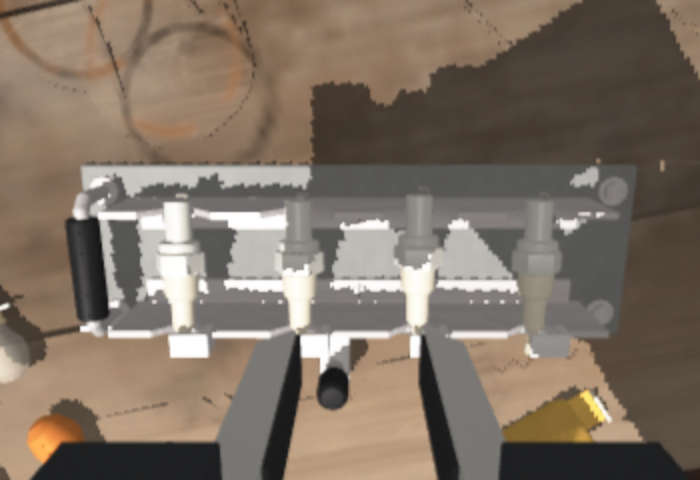

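The hooks now stand over the thin ends (px (190,345), (313,345), (415,345), (548,345)). The knob went from −12 mm to +13 mm and stopped on force at its end stop. The plugs haven't moved and the gripper is clear, so I'm handing in.

```bash
python3 -c "
from workcell import robot
print(robot.sign_off())"
```

```text
the job is handed in; nothing more can be done
None
```

All four plugs are seated in the steel rack in cylinder order, with cylinder 1 next to its handle, and the lock is pushed to its end stop; I handed the job in at about 44 s.

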